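Hang up the nut cup and be the third hand at the shim jig

ROBOT

A 7-joint arm with a two-finger parallel gripper is mounted at the origin on the work surface. World frame = base frame: x ahead of the robot, y to its left, z up, the work surface at z = 0. Lengths are in mm, angles in rad, forces in N, time in s.
With the tool pointing down it reaches from about 400 to 875 mm from the base axis. Payload 4.4 kg.
Tool frame: the origin (TCP) lies on the centre line of the jaws, within the pads' length; the fingertips stand 8 mm ahead of it and the grasp point (between the pads) lies 11 mm behind it; x points along the fingers, z is the direction in which the jaws open and shut, and the axes are right-handed (so a half turn about x gives the same grasp; the last joint's range is limited). The gripper opens to 85 mm and grips with 20 to 120 N. Pads are 22 mm wide; open, the fingers measure 114 mm over their backs; the gripper's body (76 mm by 85 mm) begins 54 mm behind the grasp point. The pads swing forward as they close: fully open they stand 13 mm farther back than shut.
Start: joints at [1.087, 0.628, 0.038, 1.517, -0.027, 0.996, -0.02], TCP at [263.766, -594.092, 239.313] pointing down, gripper open.
Joint ranges: [-3.06, 3.06], [-0.37, 2.12], [-1.25, 1.32], [0.18, 2.47], [-1.1, 4.24], [0.23, 1.98], [-2.94, 2.94]. Speed limits (rad/s): [2.57, 2.57, 3.14, 3.14, 3.14, 3.14, 3.14].

INTERFACE

Orientations are given as [roll, pitch, yaw] about the fixed x, y, z axes, in that order (R = Rz(yaw) Ry(pitch) Rx(roll)).
In Python, from cell import ctrl, get_image, camera_params gives the robot as it stands. The module is installed in compiled form; this text tells all that it offers.
- The arm moves only by the shell command python3 -m handwheel 'ROWS'. ROWS is text: rows parted by semicolons, each of 7 numbers parted by spaces: the opening, from -1 (shut) to 1 (fully open), then the shift along the tool's x, y, z in mm, then the turn, a rotation vector about the tool's x, y, z in rad. In form: grip x y z wx wy wz; .... A call has 1 to 10 rows; each row shifts and turns the pose as measured when the row begins, along the tool's axes as they then stand; what a row does not reach is not made up. A row lasts 1/10 s, in which the tool goes at most 50 mm and 8.59 degrees, less where a joint would pass 70% of its speed; a pose out of reach is approached as far as the arm can. A call with a gripper value outside its range is refused whole. The fingers move at their own pace and stop on an object; the grip force is fixed at half the most. Time passes only in rows, so rows that do not move let the fingers close. It gives the time, the measured TCP pose, the force and the opening at its end, in the units of the state.
- ctrl.read_state(): the state, without advancing time (a new reading comes with each control period).
- get_image(name): name is "side" or "top"; returns the picture (384x512x3 uint8, blue, green, red); there is no depth.
- camera_params(name): a dict with "fx", "fy", "cx", "cy" (pixels), "eye" and "orientation" of the camera in the world. Camera axes: x right, y up, looking along -z (the intrinsics and any distortion apply to the point x, -y, -z); pixel columns grow to the right and rows downward; lengths in mm; the calibration is good to about 2 mm. A picture is of the moment at which its call begins. camera_params takes no time and is no camera call.
- ctrl.finish_job(): hands the job in, once; it reports no verdict.
The state is a dict: "clock": time; "qpos": joint angles; "qd": joint speeds; "tau": joint torques, N m; "eef_pos": TCP position; "tool_rot": TCP orientation; "force": force on the tool from outside, world axes, zero at the start; "torque": the same for the moment, N m; "width": finger opening in mm.
Only numpy, scipy, OpenCV 4.12 (cv2) and the standard library are available. Lean on these libraries where they do the work, as an engineer would, in place of code of your own. Each camera call takes 0.05 s, during which the arm holds its last target.

TASK

The cup with the clamp nuts is standing on the shim jig in the way: without spilling the nuts, hang it by its handle on the two-pronged hook where I can reach it, and let go of it. Then push the long copper bar across the jig plate until its long side is flush against the fence, and keep pressing it there with a steady 6 to 20 newtons while I put the clamps on; finish while still pressing, do not let go, and leave the other things on the bench where they are.

Things in the scene. Friction and masses are not known exactly. Their poses are not given: they have to be found in the camera images.
- jig: fixed shim jig: aluminium tooling plate 220 x 180 x 12 mm, its top 12 mm above the bench, with a grid of small dark holes and a fence at its far edge. Origin on the bench under the plate, 100 mm from the plate's far (+x) edge, 120 mm from its near edge, midway across; own x points from the open side squarely to the fence, y runs along the fence, z up
- fence: the fence: dark red anodised block fixed on the plate, 30 mm thick, 150 mm long (along the jig's y), 28 mm high (its top 40 mm above the bench), with two small steel swing clamps turned aside and two bare studs on top (up to 64 mm above the bench). Rigid. Origin at the centre of its underside, 85 mm from the jig's origin along the jig's x; axes as the jig's
- fence_face (a point): middle of the fence's pressing face (the face that looks to the jig's -x), 24 mm above the bench; axes as the jig's, so the face looks along -x. The bar's middle may lie up to 15 mm to either side of this point along the fence
- bar_center (a point): centre of the long copper spacer bar that lies on the jig plate: 20 mm wide (own x), 110 mm long (own y), 24 mm high, about 0.47 kg, loose; its centre is 12 mm above the plate. The plate is smooth: sliding the bar takes about 1 to 2 N, and under a firm push the plate's friction may keep 1 to 4 N of the push from reaching the fence
- bar: the same long copper bar, origin at the centre of its underside, axes as bar_center
- cup_handle (a point): middle of the handle's crossbar of the clear plastic parts cup. Cup: round, 84 mm across the rim, 72 mm across the foot, 70 mm high, about 0.2 kg with the nuts. Rigid aluminium handle: two uprights on opposite sides carry a level crossbar that runs along own y, 94 mm long (84 mm free between the uprights), 10 mm thick (own x), 12 mm high; its centre is 134 mm above the cup's underside, its underside 58 mm above the rim; z up
- cup: the same cup, origin at the centre of its underside, axes as cup_handle
- nut0: brass knurled clamp nut, 22 mm across, 12 mm high, 22 g, loose in the cup; origin at the centre of its flange face
- nut1: the other clamp nut, the same
- hook: fixed hook stand: 100 x 100 mm flange, upright 40 x 40 mm aluminium profile, 204 mm high, near its top a steel double hook: two parallel round prongs, 8 mm thick, 52 mm apart centre to centre, that run level out along own -x to 100 mm from the post's axis, then turn up by 16 mm to the end; their tips are 110 mm from the axis and reach 206 mm above the bench. Origin on the bench under the post's axis; own -x is the way the prongs point, roughly towards the robot
- hook_seat (a point): point midway between the two prongs, level with their upper sides (190 mm above the bench), 80 mm out from the post's axis (55 mm in front of the hook's back plate, 30 mm behind the tips); axes as the hook stand's. A cup hung here has its crossbar lying across both prongs, parallel to own y, and its handle's middle about 6 mm above this point
- short_bar: bystander: short copper bar 20 x 70 x 24 mm on the bench; origin at the centre of its underside
- gauge: bystander: aluminium step gauge 28 x 110 mm, 6 to 18 mm high, on the bench; origin at the centre of its underside
- spanner: bystander: steel spanner about 150 mm long lying on the bench
- driver: bystander: screwdriver about 180 mm long lying on the bench
- jar: bystander: jar 60 mm across, 75 mm high; origin at the centre of its underside

How it is judged:
By the outcome, as a careful person would: the job done as asked, in the order asked, and still so for the second after the job is handed in, while the arm keeps its last pose, push and grip.
It also fails if it takes over 67 s, if anything falls off the work surface, if the arm or the gripper's body presses on something with over 40 N, if the wrist force passes 120 N, or if a joint passes its speed limit or range.

## Working session

There is one attempt and no reset: what is moved stays moved. The work goes in short steps, Python scripts to look and compute and a shell command to move; the robot and the scene stay as the last step left them, time stands still between calls to the robot, and variables do not carry over. Pictures are saved under pics/ and viewed, and the job is handed in when it is done.

```bash
mkdir -p pics
python3 - <<'E'
from cell import ctrl,get_image,camera_params
import cv2
for n in("side","top"):
    cv2.imwrite(f"pics/{n}0.png",get_image(n)); print(n,camera_params(n))
print(ctrl.read_state())
E
```

```text
side {'fx': 433.1611550141163, 'fy': 433.1611550141163, 'cx': 249.9786062844837, 'cy': 191.9260701946337, 'eye': array([378.44705927, 975.20435837, 967.18288251]), 'orientation': array([ 8.73853229e-01,  1.84683375e-03, -2.92917751e+00])}
top {'fx': 459.1248149325177, 'fy': 459.1248149325177, 'cx': 250.79170711880224, 'cy': 204.60044643473955, 'eye': array([ 462.54182012,  -15.6384556 , 1529.00321681]), 'orientation': array([ 0.08535922,  0.01507509, -1.59481442])}
{'clock': 0.1, 'qpos': array([ 1.08720187,  0.62924788,  0.0384583 ,  1.51828236, -0.0270226 ,
        0.99636314, -0.02001532]), 'qd': array([-5.39100359e-04, -2.70160552e-03, -7.54929762e-04, -2.43559671e-03,
       -1.31682830e-03,  4.06942227e-05, -5.62394813e-04]), 'tau': array([ 2.78243999e-03, -5.64530861e+01,  1.23032201e+00, -1.93973583e+01,
        1.12221303e-02,  5.46615163e-03, -1.29763669e-05]), 'eef_pos': array([ 263.52717704, -593.55327318,  238.48045375]), 'tool_rot': array([-3.13727322,  1.56901373,  1.99287133]), 'force': array([-0.07581326, -0.43196959, -0.22081519]), 'torque': array([-0.02828389, -0.00875997,  0.01242282]), 'width': 85.35432827456813}
```

View pics/side0.png

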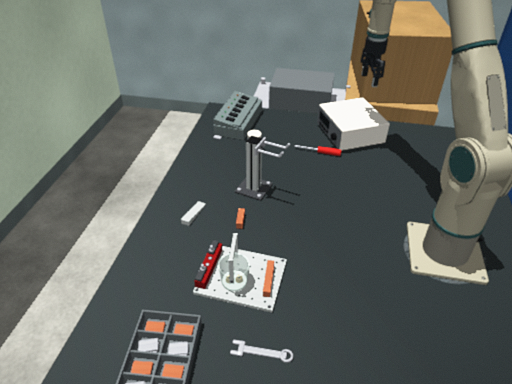

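View pics/top0.png

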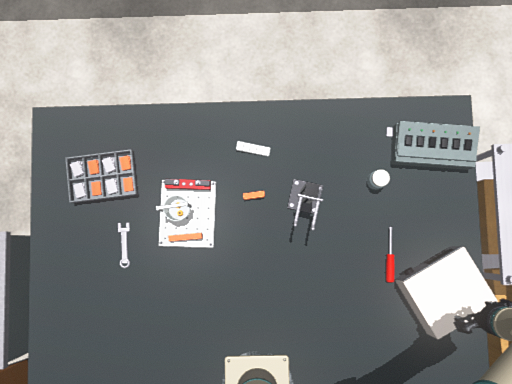

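The side view shows the jig around (240,275), the cup at (234,270), the bar at (268,278) and the hook at (255,165). In the top view the cup is at (180,210), the bar at (185,237) and the hook prongs at (315,210). I'll zoom in next.

Run:
```python
import cv2
def c(n,x,y,w,h,s,o): 
    i=cv2.imread(f"pics/{n}0.png")[y:y+h,x:x+w]; cv2.imwrite(f"pics/{o}.png",cv2.resize(i,None,fx=s,fy=s,interpolation=cv2.INTER_CUBIC))
c("top",150,170,80,85,7,"tj");c("top",280,165,60,85,7,"th");c("side",185,225,110,85,7,"sj");c("side",225,120,85,85,7,"sh")
```

```text
(no output)
```

View pics/tj.png

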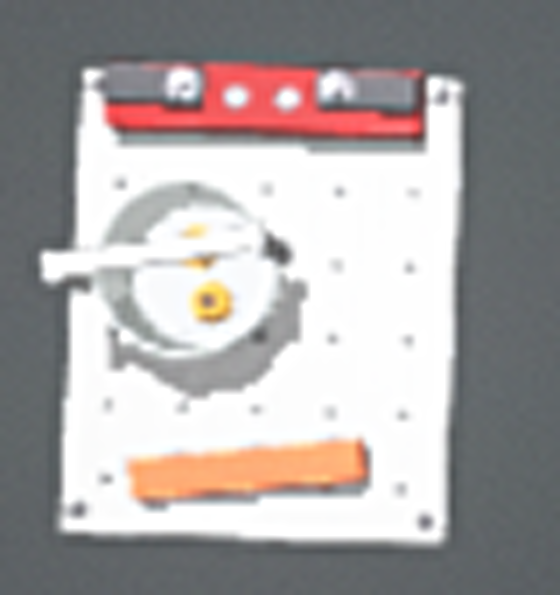

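View pics/th.png

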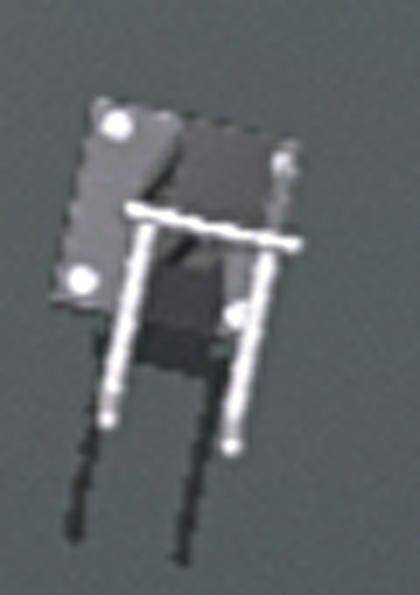

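View pics/sj.png

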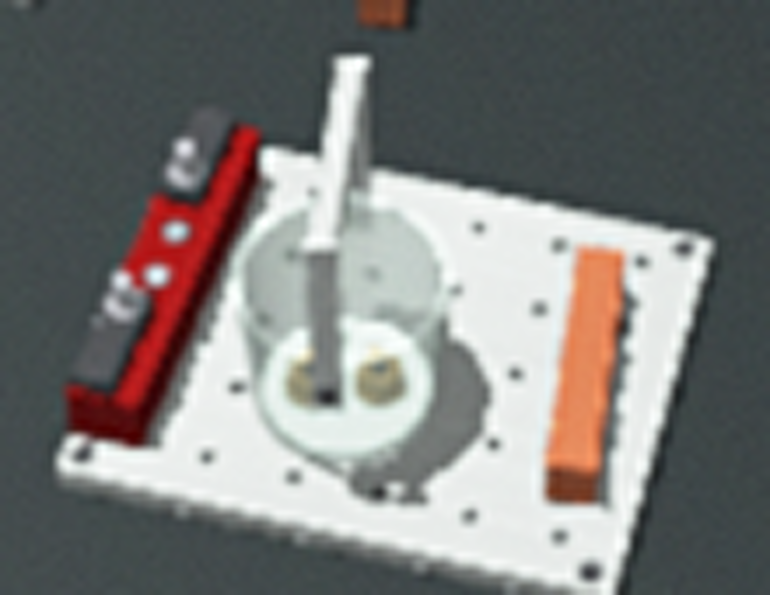

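View pics/sh.png

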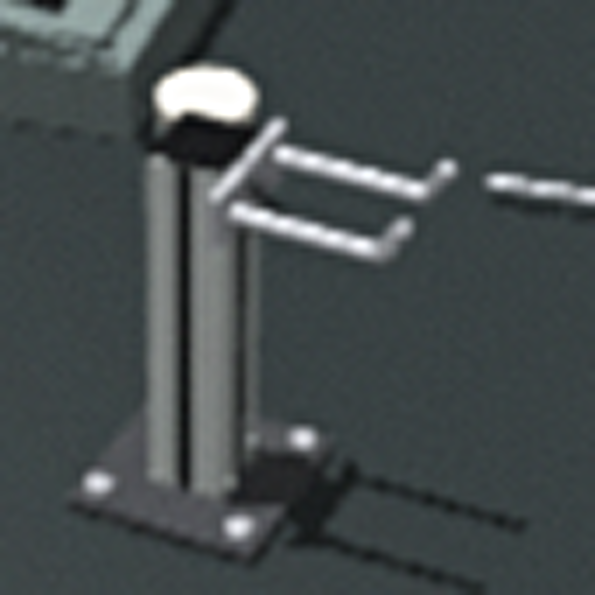

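```bash
cat > h.py <<'E'
import numpy as np
from scipy.spatial.transform import Rotation as Ro
from cell import ctrl,get_image,camera_params
CP={n:camera_params(n) for n in("side","top")}
def ray(n,u,v):
    c=CP[n];d=np.array([(u-c['cx'])/c['fx'],-(v-c['cy'])/c['fy'],-1.])
    return c['eye'],Ro.from_euler('xyz',c['orientation']).apply(d)
def onz(n,u,v,z):
    e,d=ray(n,u,v);return e+d*(z-e[2])/d[2]
def tri(a,b):
    e1,d1=ray("top",*a);e2,d2=ray("side",*b)
    s=np.linalg.lstsq(np.c_[d1,-d2],e2-e1,rcond=None)[0]
    p,q=e1+s[0]*d1,e2+s[1]*d2
    return (p+q)/2,np.linalg.norm(p-q)
def proj(n,p):
    c=CP[n];x=Ro.from_euler('xyz',c['orientation']).inv().apply(np.array(p)-c['eye'])
    return c['cx']-c['fx']*x[0]/x[2],c['cy']+c['fy']*x[1]/x[2]
E
cat > m1.py <<'E'
from h import *
np.set_printoptions(precision=1,suppress=True)
def f(k,p):
    o={'tj':(150,170),'th':(280,165),'sj':(185,225),'sh':(225,120)}[k]
    return [o[i]+(p[i]+.5)/7-.5 for i in(0,1)]
def P(l,k,z,*ps):
    for p in ps: print(l,onz("top" if k[0]=='t' else "side",*f(k,p),z))
P('hole T','tj',12,(93,78),(443,95),(425,522),(78,510))
P('hole S','sj',12,(82,455),(684,248),(590,572))
P('bar T','tj',36,(130,462),(365,440),(368,480),(138,502))
P('bar S','sj',36,(580,248),(624,250),(548,468),(601,468))
P('fence T','tj',40,(108,127),(424,133))
P('fence S','sj',40,(257,130),(135,405))
P('xbar T','tj',152,(42,265),(265,240))
P('xbar S','sj',152,(352,60),(322,246))
P('nut T','tj',24,(210,300),(202,245))
P('tips T','th',206,(108,418),(232,445))
P('tips S','sh',206,(402,225),(448,165))
P('prong T','th',190,(150,230),(110,408),(267,255),(233,436))
P('prong S','sh',190,(232,208),(375,249),(280,150),(420,190))
P('flange bolts T','th',10,(117,124),(285,160),(82,280),(240,315))
P('flange bolts S','sh',10,(97,483),(303,438),(240,525))
E
python3 m1.py
```

```text
hole T [680.4 295.9  12. ]
hole T [667.9 128.8  12. ]
hole T [465.5 140.8  12. ]
hole T [475.  304.6  12. ]
hole S [676.1 293.1  12. ]
hole S [464.7 140.4  12. ]
hole S [474.4 304.7  12. ]
bar T [496.5 275.1  36. ]
bar T [504.  165.6  36. ]
bar T [485.5 164.4  36. ]
bar T [477.9 271.6  36. ]
bar S [503.5 170.2  36. ]
bar S [486.  167.5  36. ]
bar S [495.7 279.3  36. ]
bar S [476.2 275.1  36. ]
fence T [653.1 283.3  40. ]
fence T [646.4 135.4  40. ]
fence S [646.5 138.3  40. ]
fence S [654.7 286.4  40. ]
xbar T [579.6 289.8 152. ]
xbar T [587.9 193.4 152. ]
xbar S [588.5 197.1 152. ]
xbar S [577.1 288.6 152. ]
nut T [571.9 239.1  24. ]
nut T [598.  242.6  24. ]
tips T [ 516.1 -124.2  206. ]
tips T [ 503.8 -174.7  206. ]
tips S [ 515.8 -122.5  206. ]
tips S [ 502.8 -173.8  206. ]
prong T [ 594.9 -145.6  190. ]
prong T [ 520.9 -126.5  190. ]
prong T [ 583.2 -194.   190. ]
prong T [ 508.  -177.2  190. ]
prong S [ 596.  -142.9  190. ]
prong S [ 527.5 -124.6  190. ]
prong S [ 583.6 -194.2  190. ]
prong S [ 515.  -174.9  190. ]
flange bolts T [ 663.8 -149.1   10. ]
flange bolts T [ 644.5 -228.2   10. ]
flange bolts T [ 589.7 -130.1   10. ]
flange bolts T [ 571.2 -204.2   10. ]
flange bolts S [ 664.3 -151.6   10. ]
flange bolts S [ 570.8 -208.1   10. ]
flange bolts S [ 588.6 -134.8   10. ]
```

```bash
cat >> h.py <<'E'
np.set_printoptions(precision=2,suppress=True)
def go(p,yaw,amod=True,s=None):
    """tool-frame shift and rotvec from the current pose to TCP p, pointing down, tool z at world yaw (deg)"""
    s=s or ctrl.read_state();R=Ro.from_euler('xyz',s['tool_rot'])
    best=None
    for y in ((yaw,yaw+180) if amod else (yaw,)):
        a=np.radians(y);z=np.array([np.cos(a),np.sin(a),0]);x=np.array([0,0,-1.])
        T=Ro.from_matrix(np.c_[x,np.cross(z,x),z])
        r=(R.inv()*T).as_rotvec()
        if best is None or np.linalg.norm(r)<np.linalg.norm(best):best=r
    z=R.as_matrix()[:,2]
    print('t',round(s['clock'],2),'pos',s['eef_pos'],'zyaw',round(np.degrees(np.arctan2(z[1],z[0])),1),'F',s['force'],'w',round(s['width'],1),'q',s['qpos'])
    if p is not None: print('shift',R.inv().apply(np.array(p)-s['eef_pos']),'rot',best)
E
python3 - <<'E'
from h import *
print(Ro.from_euler('xyz',ctrl.read_state()['tool_rot']).as_matrix())
go((583,242,240),5.9)
E
```

```text
[[-0.    0.91  0.41]
 [ 0.    0.41 -0.91]
 [-1.   -0.   -0.  ]]
t 0.1 pos [ 263.53 -593.55  238.48] zyaw -66.1 F [-0.08 -0.43 -0.22] w 85.4 q [ 1.09  0.63  0.04  1.52 -0.03  1.   -0.02]
shift [  -0.39  630.99 -634.09] rot [-1.26 -0.   -0.  ]
```

```bash
python3 -m handwheel '1 -30 0 0 0 0 0;1 -40 0 0 0 0 0;1 -40 0 0 0 0 0;1 0 10 -10 0 0 0;1 0 25 -25 0 0 0;1 0 30 -30 0 0 0;1 0 30 -30 0 0 0;1 0 30 -30 0 0 0;1 0 30 -30 0 0 0;1 0 30 -30 0 0 0'; python3 -c "
from h import *;go((583,242,240),5.9)"
```

```text
clock: 1.1
eef_pos: [355.4, -343.1, 345.0]
tool_rot: [-2.763, 1.557, 2.356]
force: [0.6, -0.3, 0.3]
width: 85.3
t 1.1 pos [ 355.36 -343.08  345.04] zyaw -66.7 F [ 0.63 -0.26  0.34] w 85.3 q [ 0.72  0.3  -0.01  1.78  0.    1.08 -0.46]
shift [ 108.52  440.85 -446.15] rot [-1.27 -0.01 -0.  ]
```

```bash
python3 -m handwheel '1 0 30 -30 0 0 0;1 0 30 -30 0 0 0;1 0 30 -30 0 0 0;1 0 30 -30 0 0 0;1 0 30 -30 0 0 0;1 0 30 -30 0 0 0;1 0 30 -30 0 0 0;1 0 30 -30 0 0 0;1 0 30 -30 0 0 0;1 0 30 -30 0 0 0'; python3 -c "
from h import *;go((583,242,240),5.9)"
```

```text
clock: 2.1
eef_pos: [509.8, 71.8, 341.5]
tool_rot: [-2.528, 1.549, 2.592]
force: [0.5, -0.8, -0.1]
width: 85.4
t 2.1 pos [509.82  71.83 341.52] zyaw -66.6 F [ 0.51 -0.76 -0.13] w 85.4 q [-0.02  0.34 -0.23  1.73  0.07  1.1  -1.43]
shift [ 102.08  135.96 -125.36] rot [-1.27 -0.02 -0.  ]
```

```bash
python3 -m handwheel '1 5 30 -30 0 0 0;1 5 30 -30 0 0 0;1 5 25 -25 0 0 0;1 5 10 -10 0 0 0;1 0 0 0 -.14 0 0;1 0 0 0 -.14 0 0;1 0 0 0 -.14 0 0;1 0 0 0 -.14 0 0;1 0 0 0 -.14 0 0;1 0 0 0 -.14 0 0'; python3 -c "
from h import *;go((583,242,240),5.9)"
```

```text
clock: 3.1
eef_pos: [553.4, 206.5, 311.7]
tool_rot: [-3.037, 1.537, 2.966]
force: [0.7, 0.2, 0.0]
width: 85.4
t 3.1 pos [553.37 206.48 311.73] zyaw -16.0 F [0.74 0.22 0.04] w 85.4 q [-0.1   0.52 -0.47  1.56  0.23  1.15 -0.89]
shift [70.91 42.58 21.08] rot [-0.38 -0.03 -0.  ]
```

```bash
python3 -m handwheel '1 0 15 7 -.14 -.01 0;1 0 15 7 -.14 -.01 0;1 0 10 7 -.1 -.01 0;1 0 0 0 0 0 0'; python3 -c "
from h import *;go((583,242,240),5.9)"
```

```text
clock: 3.5
eef_pos: [579.1, 237.7, 308.0]
tool_rot: [-2.919, 1.562, -2.806]
force: [-0.2, 0.6, -0.4]
width: 85.6
t 3.5 pos [579.1  237.73 307.95] zyaw 6.5 F [-0.24  0.65 -0.39] w 85.6 q [-0.11  0.58 -0.56  1.48  0.32  1.18 -0.6 ]
shift [67.91  3.93  4.94] rot [ 0.01 -0.01  0.  ]
```

```bash
python3 -m handwheel '1 20 4 5 0 -.01 0;1 30 0 0 0 0 0;1 30 0 0 0 0 0;1 30 0 0 0 0 0;1 15 0 0 0 0 0;1 0 0 0 0 0 0'; python3 -c "
from h import *;go((583.2,242.2,136),5.9)
import cv2
for n,x,y in(('side',190,180),('top',140,165)):
    i=get_image(n)[y:y+120,x:x+110];cv2.imwrite('pics/%s1.png'%n,cv2.resize(i,None,fx=5,fy=5,interpolation=2))"
```

```text
clock: 4.1
eef_pos: [581.2, 232.9, 177.2]
tool_rot: [-1.835, 1.56, -1.743]
force: [1.0, 0.1, 1.2]
width: 85.5
t 4.1 pos [581.24 232.92 177.23] zyaw 5.3 F [0.96 0.06 1.24] w 85.5 q [-0.14  0.71 -0.49  1.64  0.41  0.91 -0.7 ]
shift [41.12  9.48  2.92] rot [-0.01 -0.    0.01]
```

View pics/side1.png

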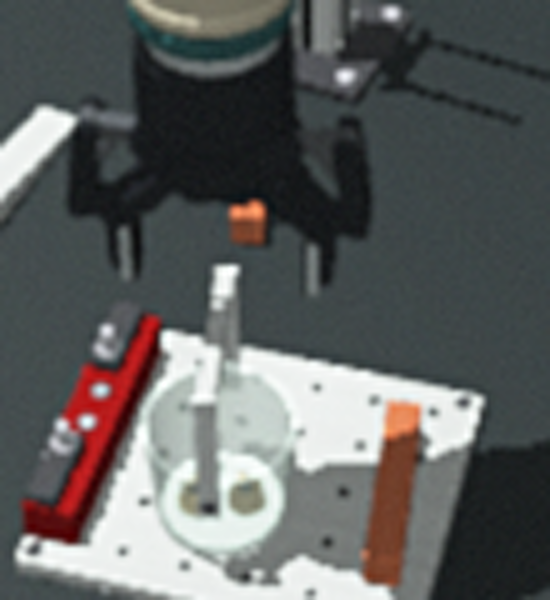

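View pics/top1.png

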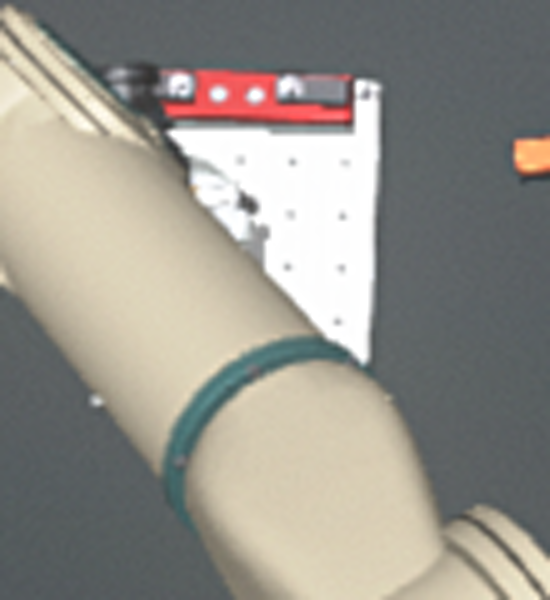

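The two fingers (125,270 and 313,285 in the side crop) straddle the crossbar, whose middle is at about (212,310). I'll centre the jaws on it and go down.

```bash
python3 -m handwheel '1 5 9 3 0 0 0;1 15 2 0 0 0 0;1 15 0 0 0 0 0;1 8 0 0 0 0 0;1 0 0 0 0 0 0'; python3 -c "
from h import *;go((583.2,242.2,137),5.9)"
```

```text
clock: 4.7
eef_pos: [586.6, 246.9, 136.3]
tool_rot: [-0.786, 1.561, -0.695]
force: [-0.5, -0.7, 1.3]
width: 85.3
t 4.7 pos [586.59 246.87 136.3 ] zyaw 5.2 F [-0.5  -0.68  1.28] w 85.3 q [-0.17  0.76 -0.47  1.65  0.45  0.83 -0.74]
shift [-0.7  -4.35 -3.8 ] rot [-0.01  0.01  0.01]
```

```bash
python3 -m handwheel '1 -.5 -4 -3.5 -.01 .01 0;1 0 0 0 0 0 0;1 0 0 0 0 0 0'; python3 -c "
from h import *;go((583.2,242.2,137),5.9)"
```

```text
clock: 5.0
eef_pos: [583.3, 242.1, 136.8]
tool_rot: [-2.159, 1.563, -2.057]
force: [0.8, 0.7, 0.1]
width: 85.1
t 5.0 pos [583.26 242.08 136.77] zyaw 5.8 F [0.77 0.74 0.07] w 85.1 q [-0.16  0.76 -0.47  1.65  0.44  0.84 -0.72]
shift [-0.24  0.13 -0.04] rot [-0.   -0.    0.01]
```

```bash
python3 -m handwheel '.5 0 0 0 0 0 0;.2 0 0 0 0 0 0;-.1 0 0 0 0 0 0;-.4 0 0 0 0 0 0;-.6 0 0 0 0 0 0;-.75 0 0 0 0 0 0;-1 0 0 0 0 0 0;-1 0 0 0 0 0 0;-1 0 0 0 0 0 0'; python3 -c "
from h import *;go((583.2,242.2,137),5.9)"
```

```text
clock: 5.9
eef_pos: [584.0, 242.4, 138.2]
tool_rot: [-1.912, 1.564, -1.811]
force: [0.2, 0.1, 0.3]
width: 8.3
t 5.9 pos [584.02 242.37 138.23] zyaw 5.8 F [0.18 0.09 0.25] w 8.3 q [-0.16  0.76 -0.47  1.65  0.44  0.84 -0.72]
shift [ 1.24 -0.08 -0.83] rot [-0.   -0.    0.01]
```

```bash
python3 -m handwheel '-1 -3 0 0 0 0 0;-1 -6 0 0 0 0 0;-1 -10 0 0 0 0 0;-1 -10 0 0 0 0 0;-1 -6 0 0 0 0 0;-1 -2 0 0 0 0 0;-1 0 0 0 0 0 0'; python3 -c "
from h import *;go((583.2,242.2,220),5.9)
import cv2
for n,x,y in(('side',190,180),):
    i=get_image(n)[y:y+120,x:x+110];cv2.imwrite('pics/%s2.png'%n,cv2.resize(i,None,fx=5,fy=5,interpolation=2))"
```

```text
clock: 6.6
eef_pos: [583.6, 242.1, 178.1]
tool_rot: [-2.031, 1.563, -1.93]
force: [0.4, 0.3, -2.3]
width: 8.6
t 6.6 pos [583.62 242.09 178.13] zyaw 5.8 F [ 0.35  0.29 -2.34] w 8.6 q [-0.15  0.71 -0.5   1.62  0.41  0.92 -0.69]
shift [-41.87  -0.13  -0.55] rot [-0.   -0.    0.01]
```

View pics/side2.png

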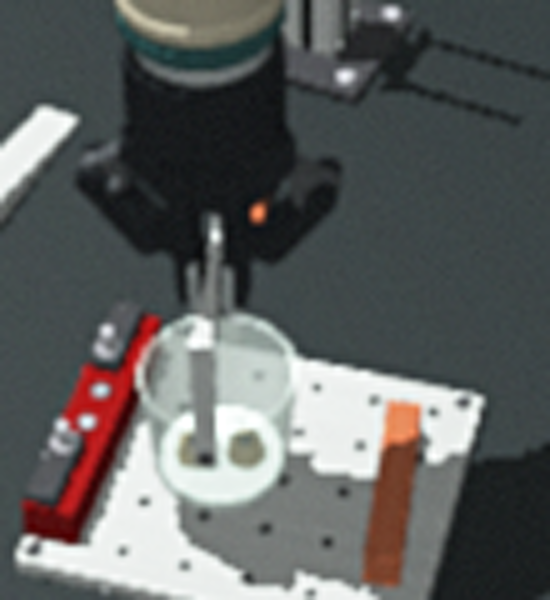

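The cup came up cleanly with both nuts inside, at crop (195,447) and (247,447), and the weight reads about 2.3 N.

```bash
python3 -m handwheel '-1 -5 0 0 0 0 0;-1 -10 0 0 0 0 0;-1 -12 0 0 0 0 0;-1 -10 -2 -1 0 0 0;-1 -5 -5 -2 0 0 0;-1 0 -8 -4 0 0 0;-1 0 -11 -6 0 0 0;-1 0 -14 -7 0 0 0;-1 0 -16 -8 0 0 0;-1 0 -18 -9 0 0 0'; python3 -c "
from h import *;go((443,-131,220),-15)"
```

```text
clock: 7.65
eef_pos: [551.2, 160.8, 223.5]
tool_rot: [-2.224, 1.562, -2.12]
force: [-0.2, -0.4, -2.2]
width: 8.7
t 7.65 pos [551.18 160.81 223.52] zyaw 5.9 F [-0.23 -0.37 -2.17] w 8.7 q [ 0.01  0.59 -0.54  1.74  0.37  0.93 -0.58]
shift [   6.18 -279.01 -137.78] rot [ 0.37 -0.    0.01]
```

```bash
python3 -m handwheel '-1 0 -18 -9 0 0 0;-1 0 -18 -9 0 0 0;-1 0 -18 -9 0 0 0;-1 0 -18 -9 0 0 0;-1 0 -18 -9 0 0 0;-1 0 -18 -9 0 0 0;-1 0 -18 -9 0 0 0;-1 0 -18 -9 0 0 0;-1 0 -18 -9 0 0 0;-1 0 -18 -9 0 0 0'; python3 -c "
from h import *;go((443,-131,220),-15)"
```

```text
clock: 8.65
eef_pos: [465.6, -47.8, 223.4]
tool_rot: [-2.433, 1.548, -2.338]
force: [-0.5, -0.3, -2.3]
width: 8.6
t 8.65 pos [465.59 -47.75 223.43] zyaw 5.4 F [-0.53 -0.32 -2.26] w 8.6 q [ 0.43  0.45 -0.56  2.    0.34  0.8  -0.24]
shift [  5.15 -80.67 -30.29] rot [ 0.36 -0.01  0.02]
```

```bash
python3 -m handwheel '-1 0 -17 -7 0 0 0;-1 0 -14 -5 0 0 0;-1 0 -10 -4 0 0 0;-1 0 -7 -3 .02 0 0;-1 0 -4 -2 .05 0 0;-1 0 -2 0 .06 0 0;-1 0 0 0 .06 0 0;-1 0 0 0 .06 0 0;-1 0 0 0 .05 0 .01;-1 0 0 0 .02 0 0'; python3 -c "
from h import *;go((443,-131,220),-15)"
```

```text
clock: 9.65
eef_pos: [440.3, -112.3, 223.6]
tool_rot: [-2.49, 1.549, -2.742]
force: [0.1, 0.4, -2.4]
width: 8.3
t 9.65 pos [ 440.26 -112.33  223.58] zyaw -14.5 F [ 0.14  0.4  -2.45] w 8.3 q [ 0.52  0.41 -0.46  2.04  0.28  0.77 -0.37]
shift [  3.68 -17.34   7.38] rot [ 0.01 -0.02  0.01]
```

```bash
python3 -m handwheel '-1 1 -6 1 0 -.01 0;-1 1 -7 2 0 -.01 .01;-1 1 -4 2 .01 0 0;-1 0 -1 0 0 0 0;-1 0 0 0 0 0 0'; python3 -c "
from h import *;go((443,-131,220),-15)
import cv2
for n,x,y in(('side',220,90),('top',260,165)):
    i=get_image(n)[y:y+110,x:x+110];cv2.imwrite('pics/%s3.png'%n,cv2.resize(i,None,fx=5,fy=5,interpolation=2))"
```

```text
clock: 10.15
eef_pos: [440.0, -132.9, 220.4]
tool_rot: [-0.666, 1.566, -0.928]
force: [-0.9, 0.3, -1.9]
width: 8.4
t 10.15 pos [ 440.03 -132.93  220.37] zyaw -15.0 F [-0.94  0.31 -1.88] w 8.4 q [ 0.57  0.42 -0.46  2.04  0.28  0.74 -0.33]
shift [0.37 2.64 2.37] rot [0. 0. 0.]
```

View pics/side3.png

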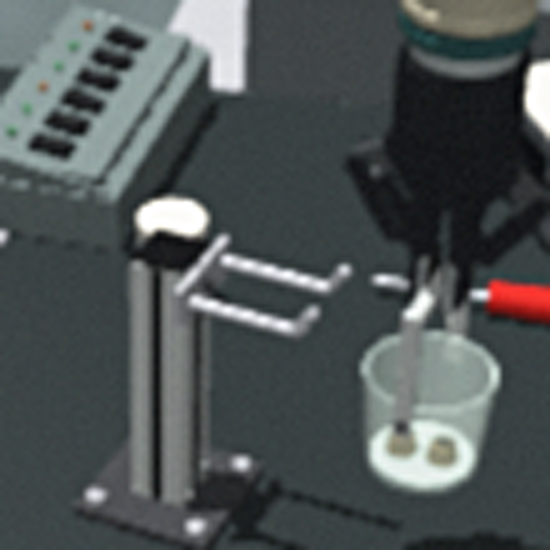

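View pics/top3.png

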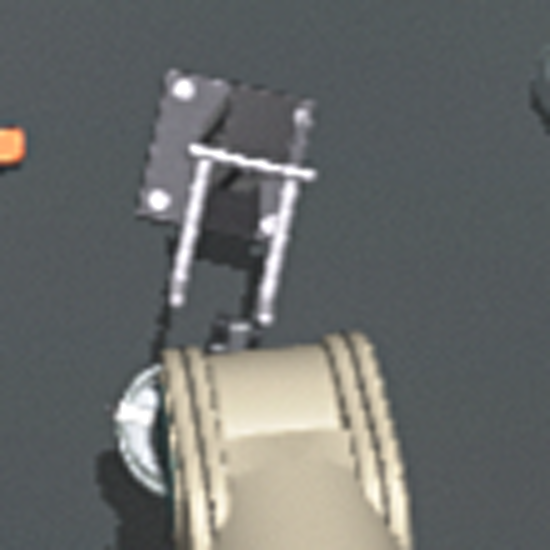

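```bash
python3 -c "
from h import *
a=np.radians(-15);ux=np.array([np.cos(a),np.sin(a),0]);uy=np.array([-np.sin(a),np.cos(a),0])
c=np.array([440,-132.9,228.4])
for k,p in(('xb+',c+47*uy),('xb-',c-47*uy),('rim+',c+42*uy-[0,0,64]),('foot',c-[0,0,134]),('rimfront',c-42*ux-[0,0,64])):
    for n,o in(('side',(220,90)),('top',(260,165))):
        q=proj(n,p);print(k,n,[round((q[i]-o[i]+.5)*5) for i in(0,1)])
"
```

```text
xb+ side [411, 326]
xb+ top [119, 412]
xb- side [468, 248]
xb- top [282, 452]
rim+ side [407, 407]
rim+ top [121, 414]
foot side [423, 459]
foot top [181, 429]
rimfront side [495, 389]
rimfront top [174, 500]
```

Both views match the predicted cup pose: the crossbar end is at (412,312) in the side crop and (120,413) in the top one. The cup stands in front of the hook, level, with both nuts inside. Next I move it in over the prongs.

```bash
python3 -m handwheel '-1 0 2 3 0 0 0;-1 0 0 7 0 0 0;-1 0 0 11 0 0 0;-1 0 0 13 0 0 0;-1 0 0 13 0 0 0;-1 0 0 11 0 0 0;-1 0 0 8 0 0 0;-1 0 0 4 0 0 0;-1 0 0 0 0 0 0'; python3 -c "
from h import *;go((539.5,-157.3,220),-15)"
```

```text
clock: 11.15
eef_pos: [517.1, -148.8, 220.5]
tool_rot: [-0.208, 1.564, -0.467]
force: [0.6, 0.4, -2.6]
width: 8.7
t 11.15 pos [ 517.11 -148.81  220.51] zyaw -14.8 F [ 0.58  0.36 -2.58] w 8.7 q [ 0.53  0.52 -0.44  1.85  0.3   0.83 -0.32]
shift [ 0.69 -2.48 23.82] rot [0.   0.01 0.  ]
```

```bash
python3 -m handwheel '-1 0 -1 6 0 0 0;-1 0 -1 8 0 0 0;-1 0 -.5 6 0 0 0;-1 0 0 3 0 .01 0;-1 0 0 0 0 0 0'; python3 -c "
from h import *;go((539.5,-157.3,188),-15)
import cv2
for n,x,y in(('side',220,90),('top',260,165)):
    i=get_image(n)[y:y+110,x:x+110];cv2.imwrite('pics/%s4.png'%n,cv2.resize(i,None,fx=5,fy=5,interpolation=2))"
```

```text
clock: 11.65
eef_pos: [539.7, -157.9, 220.6]
tool_rot: [-2.73, 1.566, -2.989]
force: [0.5, 0.2, -2.5]
width: 8.9
t 11.65 pos [ 539.73 -157.92  220.64] zyaw -14.8 F [ 0.47  0.22 -2.54] w 8.9 q [ 0.52  0.56 -0.44  1.77  0.3   0.88 -0.31]
shift [32.64  0.61 -0.23] rot [ 0. -0.  0.]
```

View pics/side4.png

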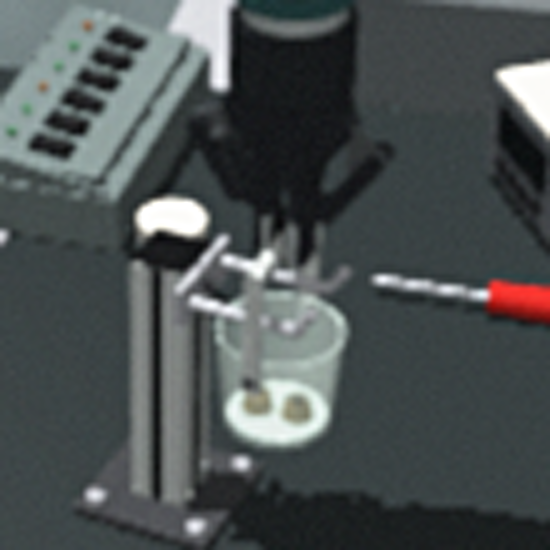

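View pics/top4.png

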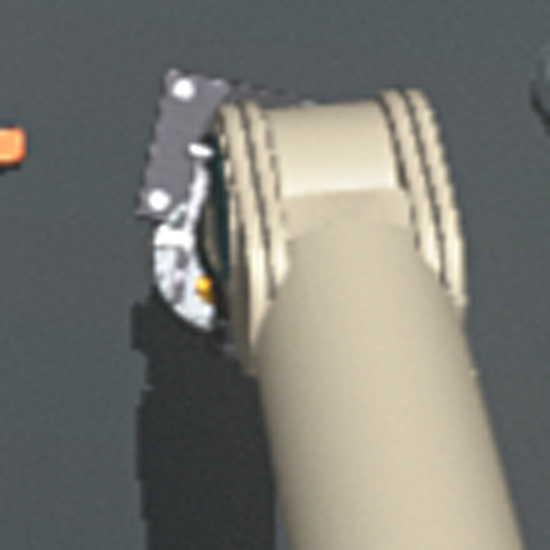

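The cup is over the prongs, with the prongs passing between rim and crossbar (crop 190-350, 270-330) and the nuts inside. Now I lower it.

```bash
python3 -m handwheel '-1 4 0 0 0 0 0;-1 6 0 0 0 0 0;-1 7 0 0 0 0 0;-1 5 0 0 0 0 0;-1 3 0 0 0 0 0;-1 2 0 0 0 0 0;-1 1 0 0 0 0 0;-1 0 0 0 0 0 0'; python3 -c "
from h import *;go((539.5,-157.3,188),-15)"
```

```text
clock: 12.55
eef_pos: [537.2, -157.3, 189.4]
tool_rot: [-2.836, 1.563, -3.094]
force: [0.0, 0.4, -2.4]
width: 8.5
t 12.55 pos [ 537.19 -157.28  189.36] zyaw -14.8 F [ 0.04  0.36 -2.41] w 8.5 q [ 0.51  0.59 -0.42  1.81  0.32  0.81 -0.33]
shift [1.34 0.57 2.25] rot [ 0.   -0.01  0.  ]
```

```bash
python3 -m handwheel '-1 1 .5 1.5 0 0 0;-1 1 0 0 0 0 0;-1 0 0 0 0 0 0'; python3 -c "
from h import *;go((539.5,-157.3,188),-15)"
```

```text
clock: 12.85
eef_pos: [539.5, -157.2, 188.3]
tool_rot: [-2.745, 1.564, -3.003]
force: [-0.0, 0.2, -1.6]
width: 8.6
t 12.85 pos [ 539.46 -157.21  188.27] zyaw -14.8 F [-0.04  0.16 -1.57] w 8.6 q [ 0.51  0.6  -0.42  1.81  0.32  0.81 -0.34]
shift [ 0.27 -0.08  0.06] rot [ 0.   -0.01  0.  ]
```

```bash
python3 -m handwheel '-1 1.5 0 0 0 0 0;-1 1 0 0 0 0 0;-1 0.5 0 0 0 0 0'; python3 -c "
from h import *;go((539.5,-157.3,188),-15)"
```

```text
clock: 13.15
eef_pos: [539.7, -157.2, 188.1]
tool_rot: [-2.438, 1.565, -2.697]
force: [-0.4, 0.5, 1.0]
width: 8.8
t 13.15 pos [ 539.66 -157.24  188.11] zyaw -14.8 F [-0.41  0.49  0.99] w 8.8 q [ 0.5   0.6  -0.42  1.81  0.33  0.81 -0.34]
shift [ 0.11 -0.1  -0.14] rot [ 0. -0.  0.]
```

The force shows the crossbar resting on the prongs, so I open the gripper in small steps.

```bash
python3 -m handwheel '-.75 0 0 0 0 0 0;-.65 0 0 0 0 0 0;-.55 0 0 0 0 0 0;-.4 0 0 0 0 0 0;-.2 0 0 0 0 0 0;-.1 0 0 0 0 0 0;-.1 0 0 0 0 0 0;-.1 0 0 0 0 0 0'; python3 -c "
from h import *;go((539.5,-157.3,250),-15)
import cv2
for n,x,y in(('side',220,90),):
    i=get_image(n)[y:y+110,x:x+110];cv2.imwrite('pics/%s5.png'%n,cv2.resize(i,None,fx=5,fy=5,interpolation=2))"
```

```text
clock: 13.95
eef_pos: [540.9, -157.4, 188.2]
tool_rot: [-2.119, 1.567, -2.377]
force: [-0.5, -0.1, -0.8]
width: 38.5
t 13.95 pos [ 540.91 -157.4   188.17] zyaw -14.8 F [-0.46 -0.12 -0.8 ] w 38.5 q [ 0.5   0.6  -0.42  1.81  0.33  0.81 -0.34]
shift [-61.82  -0.47  -1.51] rot [ 0. -0.  0.]
```

View pics/side5.png

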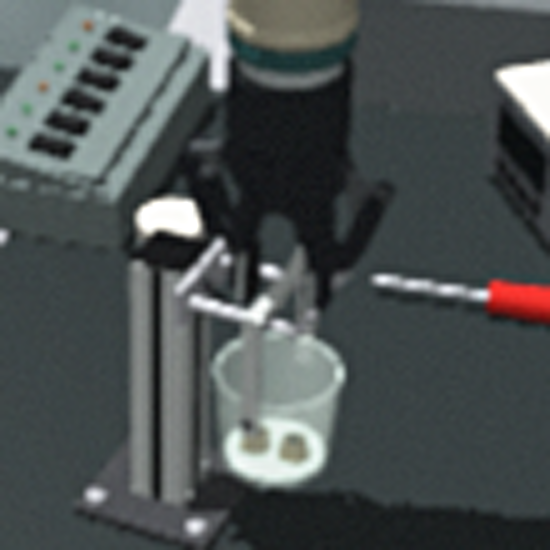

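The cup hangs level on both prongs with its crossbar at (280,290), and the fingers are open. I back straight up.

```bash
python3 -m handwheel '-.1 -4 0 0 0 0 0;-.1 -8 0 0 0 0 0;-.1 -15 0 0 0 0 0;-.1 -20 0 0 0 0 0;-.1 -25 0 0 0 0 0;-.1 -25 0 0 0 0 0;-.1 -10 0 0 0 0 0'; python3 -c "
from h import *;go((440,215,280),87)
import cv2
for n,x,y in(('side',220,90),):
    i=get_image(n)[y:y+110,x:x+110];cv2.imwrite('pics/%s6.png'%n,cv2.resize(i,None,fx=5,fy=5,interpolation=2))"
```

```text
clock: 14.7
eef_pos: [540.5, -156.7, 300.6]
tool_rot: [-2.537, 1.566, -2.795]
force: [0.4, -0.2, 0.2]
width: 38.4
t 14.7 pos [ 540.48 -156.65  300.64] zyaw -14.8 F [ 0.42 -0.25  0.2 ] w 38.4 q [ 0.54  0.47 -0.47  1.67  0.24  1.06 -0.26]
shift [  20.48  333.86 -191.73] rot [ 1.37 -0.    0.01]
```

View pics/side6.png

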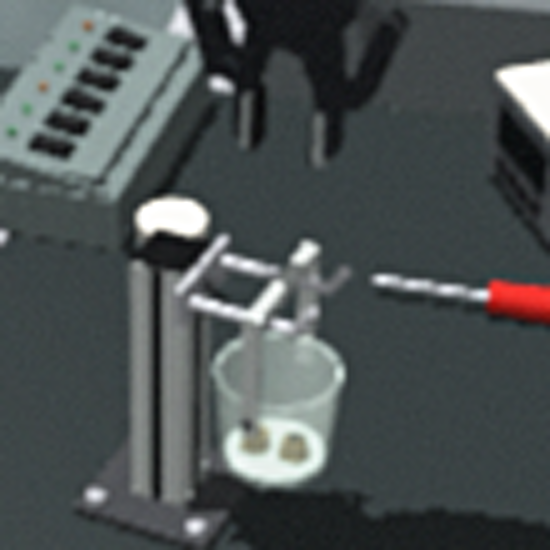

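The cup hangs freely with both nuts inside (255,440 and 293,447), and the gripper is clear. Now I move to the near side of the bar.

```bash
python3 -m handwheel '-.1 0 15 -8 0 0 0;-.1 0 30 -17 0 0 0;-.1 0 35 -20 0 0 0;-.1 0 35 -20 0 0 0;-.1 0 35 -20 0 0 0;-.1 0 35 -20 0 0 0;-.1 0 35 -20 0 0 0;-.1 0 35 -20 0 0 0;-.1 0 35 -20 0 0 0;-.1 0 35 -20 0 0 0'; python3 -c "
from h import *;go((440,223,280),94,False)"
```

```text
clock: 15.75
eef_pos: [430.2, 218.9, 290.7]
tool_rot: [-2.69, 1.548, -2.953]
force: [-0.2, -0.1, -0.3]
width: 38.7
t 15.75 pos [430.24 218.92 290.73] zyaw -15.1 F [-0.21 -0.14 -0.31] w 38.7 q [-0.11  0.38 -0.57  1.87  0.23  0.98 -1.04]
shift [10.49  6.58  8.57] rot [-1.9  -0.02 -0.01]
```

```bash
python3 -m handwheel '-.1 0 20 -8 -.14 0 0;-.1 0 0 0 -.14 0 0;-.1 0 0 0 -.14 0 0;-.1 0 0 0 -.14 0 0;-.1 0 0 0 -.14 0 0;-.1 0 0 0 -.14 0 0;-.1 0 0 0 -.14 0 0;-.1 0 0 0 -.14 0 0;-.1 0 0 0 -.14 0 0;-.1 0 0 0 -.14 0 0'; python3 -c "
from h import *;go((440,223,280),94,False)"
```

```text
clock: 16.75
eef_pos: [403.5, 253.4, 280.2]
tool_rot: [2.124, 1.523, -2.937]
force: [0.2, 0.0, 0.2]
width: 38.5
t 16.75 pos [403.51 253.44 280.23] zyaw 70.0 F [0.21 0.02 0.22] w 38.5 q [ 0.06  0.5  -0.97  1.88  0.44  1.05  0.12]
shift [ -1.18 -44.69 -16.12] rot [-0.42 -0.02 -0.05]
```

```bash
python3 -m handwheel '-.1 0 -10 -4 -.14 -.01 -.01;-.1 0 -10 -4 -.14 -.01 -.02;-.1 0 -10 -4 -.1 0 -.02;-.1 0 -5 0 -.02 0 0;-.1 0 0 0 0 0 0'; python3 -c "
from h import *;go((440,223,150),94,False)"
```

```text
clock: 17.25
eef_pos: [427.3, 237.1, 274.3]
tool_rot: [0.963, 1.567, 2.609]
force: [-0.4, 0.2, -0.3]
width: 38.5
t 17.25 pos [427.31 237.14 274.33] zyaw 94.3 F [-0.37  0.18 -0.25] w 38.5 q [ 0.16  0.54 -1.08  1.89  0.55  1.05  0.49]
shift [124.26 -12.   -15.35] rot [ 0.01  0.   -0.  ]
```

```bash
python3 -m handwheel '.2 15 -6 -7 0 0 0;.2 25 -5 -6 0 0 0;.2 25 0 0 0 0 0;.2 25 0 0 0 0 0;.2 20 0 0 0 0 0;.2 10 0 0 0 0 0;.2 0 0 0 0 0 0'; python3 -c "
from h import *;go((440,223,60),94.2,False)
import cv2
for n,x,y in(('side',190,180),('top',140,165)):
    i=get_image(n)[y:y+120,x:x+110];cv2.imwrite('pics/%s7.png'%n,cv2.resize(i,None,fx=5,fy=5,interpolation=2))"
```

```text
clock: 17.95
eef_pos: [436.2, 223.7, 144.0]
tool_rot: [1.639, 1.561, -3.005]
force: [0.7, 0.2, -0.5]
width: 51.4
t 17.95 pos [436.23 223.67 143.99] zyaw 93.9 F [ 0.67  0.19 -0.47] w 51.4 q [ 0.05  0.71 -0.9   2.03  0.78  0.8   0.32]
shift [83.95 -4.53 -0.88] rot [-0.   -0.   -0.01]
```

View pics/side7.png

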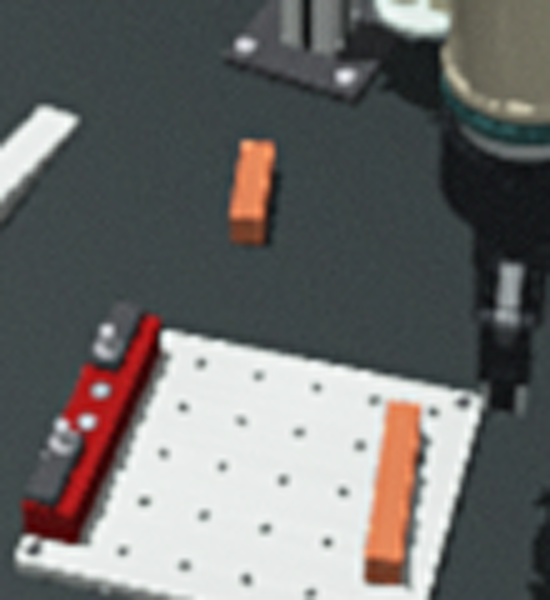

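View pics/top7.png

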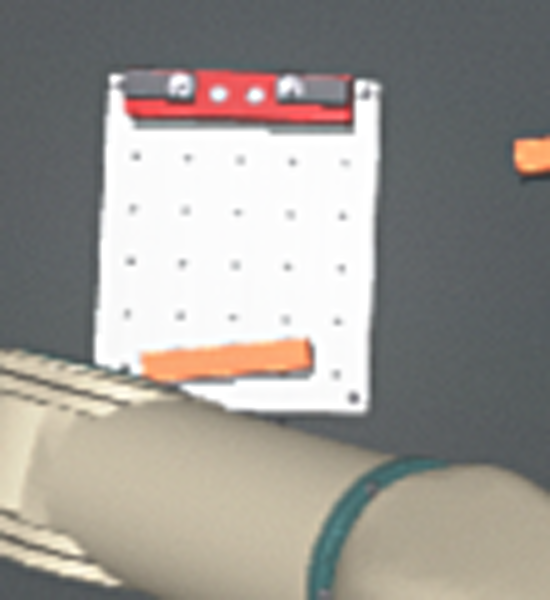

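The bar and plate are clear, and the fingers stand on the near side (510,380). I go down to pushing height.

```bash
python3 -m handwheel '.2 15 -1 0 0 0 0;.2 25 0 0 0 0 0;.2 25 0 0 0 0 0;.2 20 0 0 0 0 0;.2 14 0 0 0 0 0;.2 8 0 0 0 0 0;.2 0 0 0 0 0 0'; python3 -c "
from h import *;go((440,222,24),94.2,False)"
```

```text
clock: 18.75
eef_pos: [444.9, 229.7, 42.5]
tool_rot: [-0.795, 1.558, 0.84]
force: [-0.5, 0.2, 0.8]
width: 51.0
t 18.75 pos [444.91 229.7   42.53] zyaw 93.7 F [-0.46  0.15  0.81] w 51.0 q [-0.07  0.85 -0.71  2.07  1.03  0.6   0.11]
shift [18.41  5.57 -7.54] rot [-0.01  0.01  0.01]
```

```bash
python3 -m handwheel '.2 6 2 -5 0 0 0;.2 6 2 -4 -.01 0 0;.2 5 0 0 0 .01 .01;.2 2 0 0 0 0 0;.2 0 0 0 0 0 0'; python3 -c "
from h import *;go((450,222,24),94.2,False)"
```

```text
clock: 19.25
eef_pos: [443.4, 220.5, 24.5]
tool_rot: [-1.581, 1.568, 0.063]
force: [-0.6, 0.4, -0.8]
width: 51.3
t 19.25 pos [443.37 220.47  24.47] zyaw 94.2 F [-0.56  0.38 -0.79] w 51.3 q [-0.08  0.88 -0.68  2.08  1.08  0.58  0.09]
shift [ 0.49 -6.73  1.03] rot [ 0. -0.  0.]
```

```bash
python3 -m handwheel '.2 0 -5 0 0 0 0;.2 0 -6 -.5 0 0 0;.2 0 -5 -.5 0 0 0;.2 0 -3 0 0 0 0;.2 0 0 0 0 0 0'; python3 -c "
from h import *;go((470,221,24),94.2,False)
import cv2
for n,x,y in(('side',215,220),):
    i=get_image(n)[y:y+80,x:x+90];cv2.imwrite('pics/%s8.png'%n,cv2.resize(i,None,fx=7,fy=7,interpolation=2))"
```

```text
clock: 19.75
eef_pos: [465.1, 221.5, 25.0]
tool_rot: [-1.35, 1.566, 0.294]
force: [-0.1, -0.1, 0.2]
width: 51.1
t 19.75 pos [465.07 221.55  24.99] zyaw 94.2 F [-0.09 -0.11  0.24] w 51.1 q [-0.06  0.89 -0.69  2.03  1.04  0.62  0.16]
shift [ 1.02 -4.87 -0.91] rot [0. 0. 0.]
```

View pics/side8.png

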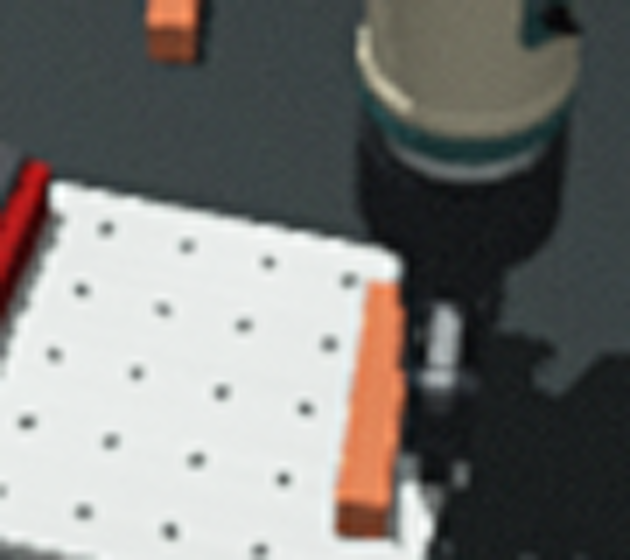

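The fingers (430,450) are right beside the bar's near face. I start the push and turn the bar parallel to the fence on the way.

```bash
python3 -m handwheel '.2 0 -4 -.5 0 0 0;.2 0 -6 -.7 0 0 0;.2 0 -8 -1 .01 0 0;.2 0 -8 -1 .015 0 0;.2 0 -8 -.8 .015 0 0;.2 0 -8 -.6 .02 0 0;.2 0 -8 -.4 .02 0 0;.2 0 -8 -.2 .02 0 0;.2 0 -5 0 .01 0 0;.2 0 0 0 0 0 0'; python3 -c "
from h import *;go((560,217,24),87,False)
import cv2
for n,x,y in(('side',190,210),('top',150,170)):
    i=get_image(n)[y:y+85,x:x+110];cv2.imwrite('pics/%s9.png'%n,cv2.resize(i,None,fx=6,fy=6,interpolation=2))"
```

```text
clock: 20.8
eef_pos: [531.1, 218.7, 25.0]
tool_rot: [-0.169, 1.569, 1.356]
force: [-0.8, 0.6, 1.3]
width: 51.2
t 20.8 pos [531.13 218.73  24.97] zyaw 87.4 F [-0.8   0.62  1.31] w 51.2 q [-0.    0.94 -0.71  1.86  0.94  0.71  0.24]
shift [  0.98 -28.92  -0.42] rot [0.01 0.   0.  ]
```

View pics/side9.png

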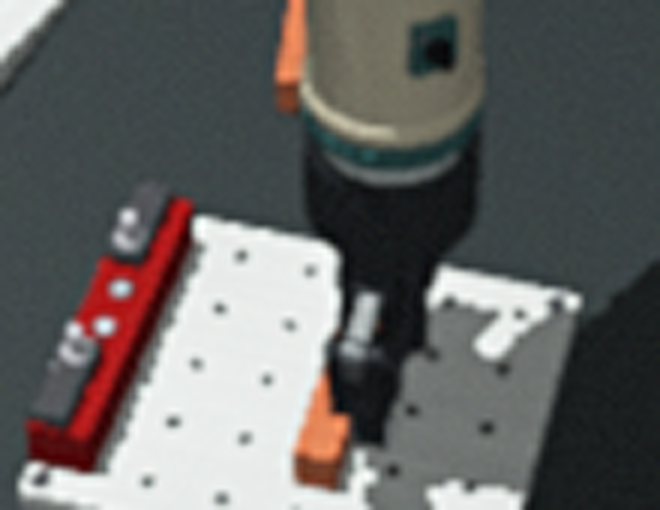

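View pics/top9.png

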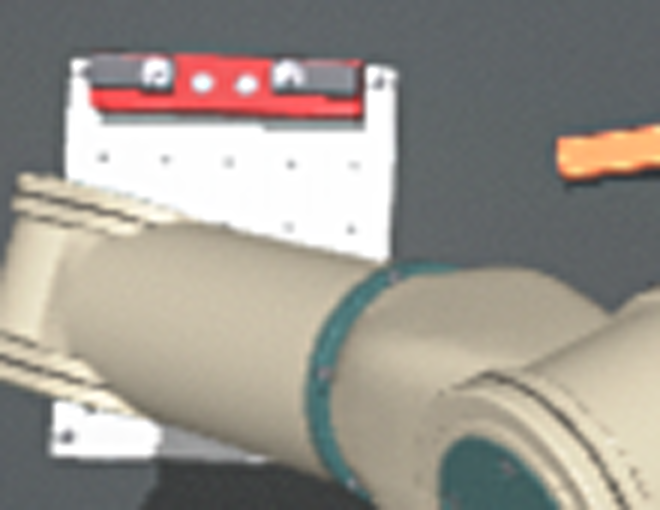

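```bash
python3 -c "
from h import *
for p in((303,435),(349,440),(345,432)): print(onz('side',190+p[0]/6-.4,210+p[1]/6-.4,36))"
python3 -m handwheel '.2 0 -4 0 0 0 0;.2 0 -7 0 .005 0 0;.2 0 -8 0 0 0 0;.2 0 -8 0 0 0 0;.2 0 -8 0 0 0 0;.2 0 -8 0 0 0 0;.2 0 -8 0 0 0 0;.2 0 -6 0 0 0 0;.2 0 -4 0 0 0 0;.2 0 0 0 0 0 0'; python3 -c "
from h import *;go((618,214,24),87,False)"
```

```text
[561.12 262.02  36.  ]
[540.42 260.43  36.  ]
[543.13 256.45  36.  ]
clock: 21.9
eef_pos: [595.7, 215.3, 24.8]
tool_rot: [1.469, 1.569, 2.99]
force: [-0.4, -0.2, 1.8]
width: 51.8
t 21.9 pos [595.74 215.27  24.82] zyaw 87.2 F [-0.41 -0.19  1.84] w 51.8 q [ 0.03  1.   -0.74  1.69  0.89  0.82  0.39]
shift [  0.78 -22.29  -0.18] rot [ 0.  0. -0.]
```

```bash
python3 -c "
from h import *
import cv2
i=get_image('side')[225:295,185:275];cv2.imwrite('pics/side10.png',cv2.resize(i,None,fx=8,fy=8,interpolation=2))"
```

```text
(no output)
```

View pics/side10.png

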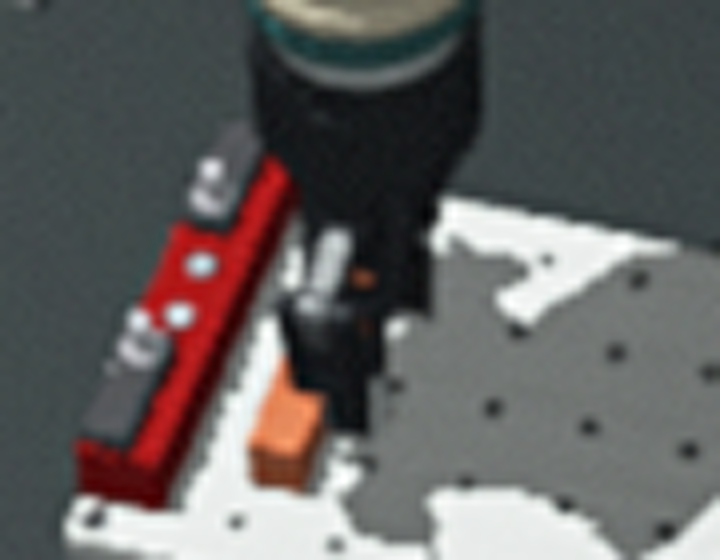

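```bash
python3 -c "
from h import *
f=lambda p,z:onz('side',185+(p[0]+.5)/8-.5,225+(p[1]+.5)/8-.5,z)
for p,z in(((252,447),36),((308,460),36),((255,482),12),((300,492),12),((158,470),40)): print(f(p,z))"
```

```text
[625.69 270.14  36.  ]
[605.85 271.47  36.  ]
[627.02 266.21  12.  ]
[610.87 267.08  12.  ]
[652.65 288.97  40.  ]
```

The bar's end sits at about (616,270), so its middle is within a few mm of the fence's middle, with roughly 24 mm left to go. I close in slowly.

```bash
python3 -m handwheel '.2 0 -4 0 0 0 0;.2 0 -5 0 0 0 0;.2 0 -4 0 0 0 0;.2 0 -3 0 0 0 0;.2 0 -1 0 0 0 0;.2 0 0 0 0 0 0'; python3 -c "
from h import *;go((620,214,24),87,False)"
```

```text
clock: 22.55
eef_pos: [612.5, 214.4, 24.7]
tool_rot: [1.838, 1.567, -2.922]
force: [-2.8, -0.5, 2.2]
width: 51.2
t 22.55 pos [612.53 214.37  24.72] zyaw 87.3 F [-2.85 -0.46  2.2 ] w 51.2 q [ 0.04  1.02 -0.75  1.64  0.88  0.85  0.43]
shift [ 0.69 -7.49 -0.01] rot [ 0. -0. -0.]
```

```bash
python3 -m handwheel '.2 0 -2 0 0 0 0;.2 0 -1.5 0 0 0 0;.2 0 -1 0 0 0 0'; python3 -m handwheel '.2 0 -1 0 0 0 0;.2 0 -1 0 0 0 0'; python3 -m handwheel '.2 0 -1 0 0 0 0;.2 0 -1 0 0 0 0'
```

```text
clock: 22.85
eef_pos: [616.8, 214.2, 24.7]
tool_rot: [1.851, 1.566, -2.909]
force: [-3.3, -0.8, 2.6]
width: 51.3
clock: 23.05
eef_pos: [618.1, 214.1, 24.7]
tool_rot: [1.833, 1.564, -2.927]
force: [-7.0, 0.1, 3.9]
width: 51.4
clock: 23.25
eef_pos: [618.0, 214.2, 24.7]
tool_rot: [1.848, 1.56, -2.912]
force: [-5.7, 0.3, 4.2]
width: 51.4
```

```bash
python3 -m handwheel '.2 0 -1.5 0 0 0 0;.2 0 -1.5 0 0 0 0;.2 0 -1.5 0 0 0 0'; python3 -m handwheel '.2 0 -2 0 0 0 0;.2 0 -2 0 0 0 0';python3 -c "
from h import *;go((620,214,24),87,False)
import cv2
i=get_image('side')[225:295,185:275];cv2.imwrite('pics/side11.png',cv2.resize(i,None,fx=8,fy=8,interpolation=2))
go((620,214,24),87,False)"
```

```text
clock: 23.55
eef_pos: [618.0, 214.2, 24.7]
tool_rot: [1.855, 1.552, -2.905]
force: [-6.4, -0.2, 4.6]
width: 51.4
clock: 23.75
eef_pos: [618.1, 214.2, 24.7]
tool_rot: [1.855, 1.544, -2.905]
force: [-7.8, -0.6, 5.7]
width: 51.3
t 23.75 pos [618.06 214.18  24.66] zyaw 87.3 F [-7.81 -0.57  5.72] w 51.3 q [ 0.04  1.04 -0.76  1.6   0.86  0.9   0.47]
shift [ 0.61 -1.96 -0.09] rot [ 0.01 -0.01 -0.03]
t 23.8 pos [618.05 214.17  24.67] zyaw 87.3 F [-7.51 -0.44  5.01] w 51.3 q [ 0.04  1.04 -0.76  1.6   0.86  0.9   0.47]
shift [ 0.62 -1.97 -0.07] rot [ 0.01 -0.01 -0.03]
```

View pics/side11.png

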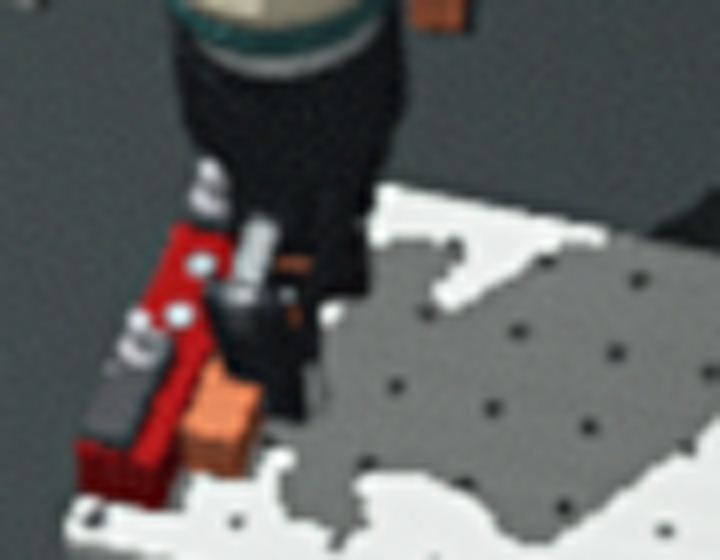

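The bar lies against the fence: orange meets red from (180,440) to (215,350). The reading is about 7.5 N and the tool leans slightly, so I raise the push and straighten the tool.

```bash
python3 -m handwheel '.2 0 -2.5 0 0 0 -.02;.2 0 -2.5 0 0 0 -.02'; python3 -m handwheel '.2 0 -2.5 0 0 0 -.02;.2 0 -2.5 0 0 0 -.02';python3 -c "
from h import *;go((620,214,24),87,False)"
```

```text
clock: 24.0
eef_pos: [618.4, 214.3, 24.2]
tool_rot: [-2.555, 1.56, -1.032]
force: [-8.8, 0.1, 5.6]
width: 51.2
clock: 24.2
eef_pos: [618.5, 214.2, 23.8]
tool_rot: [-1.858, 1.53, -0.335]
force: [-8.0, 0.2, 4.1]
width: 51.1
t 24.2 pos [618.53 214.22  23.76] zyaw 87.2 F [-7.99  0.19  4.14] w 51.1 q [ 0.01  1.01 -0.72  1.66  0.92  0.82  0.38]
shift [-0.18 -1.49 -0.15] rot [ 0.   -0.01  0.04]
```

```bash
python3 -m handwheel '.2 0 -3 0 0 0 .01;.2 0 -3.5 0 0 0 .01'; python3 -m handwheel '.2 0 -4 0 0 0 0;.2 0 -4 0 0 0 0';python3 -c "
from h import *;go((620,214,24),87,False)"
```

```text
clock: 24.4
eef_pos: [618.4, 214.5, 23.9]
tool_rot: [-2.627, 1.553, -1.103]
force: [-11.7, -1.0, 8.5]
width: 51.5
clock: 24.6
eef_pos: [618.4, 214.4, 24.0]
tool_rot: [2.827, 1.55, -1.932]
force: [-12.2, 0.3, 8.5]
width: 51.1
t 24.6 pos [618.37 214.41  23.97] zyaw 87.3 F [-12.21   0.31   8.52] w 51.1 q [ 0.02  1.03 -0.74  1.61  0.88  0.88  0.44]
shift [-0.04 -1.65 -0.33] rot [ 0.01 -0.02 -0.01]
```

```bash
python3 -m handwheel '.2 -.7 -4.5 0 0 -.01 -.01;.2 -.7 -4.5 0 0 0 -.01'; python3 -c "
from h import *;go((620,214,24),87,False)"; python3 -m handwheel '.2 -.7 -4.5 0 0 0 -.01;.2 -.7 -4.5 0 0 0 -.01';python3 -c "
from h import *;go((620,214,24),87,False)"
```

```text
clock: 24.8
eef_pos: [618.3, 214.4, 24.2]
tool_rot: [2.946, 1.557, -1.812]
force: [-11.3, 0.7, 4.4]
width: 51.4
t 24.8 pos [618.35 214.45  24.18] zyaw 87.4 F [-11.31   0.7    4.44] w 51.4 q [ 0.03  1.03 -0.75  1.62  0.88  0.87  0.44]
shift [ 0.18 -1.67 -0.37] rot [ 0.01 -0.01 -0.  ]
clock: 25.0
eef_pos: [618.4, 214.4, 24.0]
tool_rot: [-3.049, 1.554, -1.523]
force: [-12.8, -0.8, 4.9]
width: 51.3
t 25.0 pos [618.37 214.41  24.  ] zyaw 87.4 F [-12.81  -0.8    4.92] w 51.3 q [ 0.02  1.03 -0.74  1.62  0.88  0.87  0.43]
shift [ 0.   -1.65 -0.33] rot [ 0.01 -0.02  0.  ]
```

```bash
python3 -m handwheel '.2 -.8 -5 0 0 0 -.01;.2 -.8 -5 0 0 0 -.01;.2 -.8 -5 0 0 0 -.01';python3 -c "
from h import *
import cv2
go(None,87)
i=get_image('side');go(None,87);get_image('top');go(None,87);t=get_image('top')
for k in range(6): s=get_image('side')
go(None,87)
cv2.imwrite('pics/side12.png',cv2.resize(i[90:310,180:360],None,fx=3.3,fy=2.7*1.2,interpolation=2)[:600])
cv2.imwrite('pics/top12.png',cv2.resize(t[100:300,40:420],None,fx=2.1,fy=2.1,interpolation=2))
cv2.imwrite('pics/side13.png',cv2.resize(i[225:295,185:275],None,fx=8,fy=8,interpolation=2))"
```

```text
clock: 25.3
eef_pos: [618.4, 214.4, 23.8]
tool_rot: [-2.926, 1.546, -1.399]
force: [-11.7, -0.1, 5.3]
width: 51.2
t 25.3 pos [618.37 214.36  23.76] zyaw 87.5 F [-11.71  -0.05   5.31] w 51.2 q [ 0.02  1.02 -0.74  1.62  0.89  0.87  0.43]
t 25.35 pos [618.35 214.36  23.75] zyaw 87.5 F [-13.49   0.08   4.99] w 51.3 q [ 0.02  1.02 -0.74  1.62  0.89  0.87  0.43]
t 25.4 pos [618.37 214.38  23.75] zyaw 87.5 F [-12.76  -0.34   5.51] w 51.1 q [ 0.02  1.02 -0.74  1.62  0.89  0.87  0.43]
t 25.75 pos [618.35 214.37  23.74] zyaw 87.5 F [-12.56   0.55   5.19] w 50.9 q [ 0.02  1.02 -0.74  1.62  0.89  0.87  0.43]
```

View pics/side12.png

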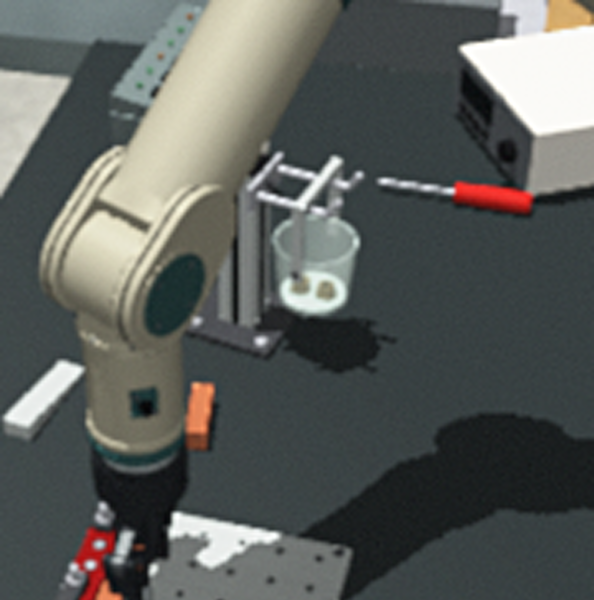

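View pics/side13.png

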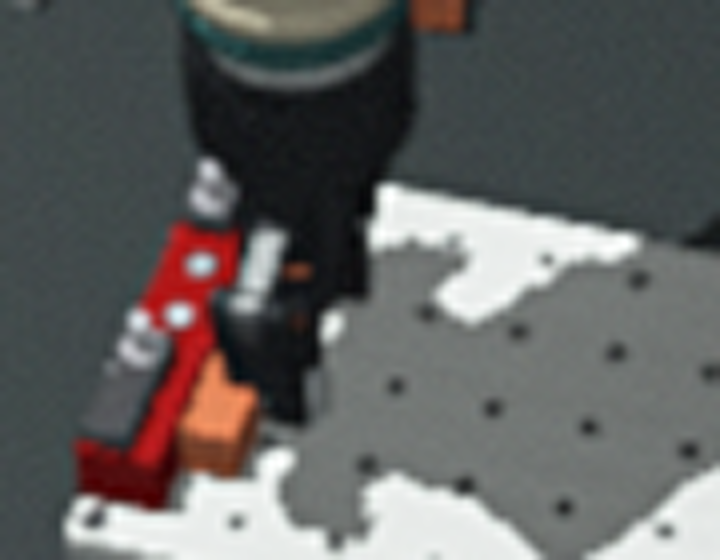

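View pics/top12.png

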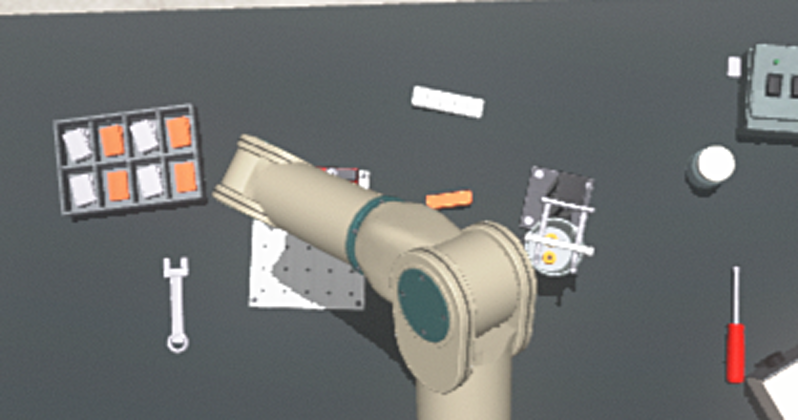

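```bash
python3 -c "
from h import *
for k in range(4):
    s=ctrl.read_state();print(s['force'],s['torque'],s['tool_rot'],s['clock'])
    get_image('side')"
```

```text
[-12.56   0.55   5.19] [-0.1   2.58 -0.49] [-2.93  1.55 -1.4 ] 25.75
[-12.35   0.5    5.57] [-0.1   2.57 -0.43] [-2.93  1.55 -1.4 ] 25.8
[-12.47  -0.39   4.55] [-0.14  2.53 -0.5 ] [-2.93  1.55 -1.4 ] 25.85
[-12.57  -0.4    5.77] [-0.17  2.62 -0.42] [-2.93  1.55 -1.4 ] 25.9
```

The moment about z, -0.45 N m, says mainly the -y finger is carrying the load. I turn the tool slightly so both fingers press.

```bash
python3 -m handwheel '.2 -.8 -4.5 0 .01 0 -.005;.2 -.8 -4.5 0 .01 0 -.005';python3 -c "
from h import *
s=ctrl.read_state();go(None,87);print(s['torque'])"; python3 -m handwheel '.2 -.8 -4.7 0 .01 0 0;.2 -.8 -4.7 0 .01 0 0';python3 -c "
from h import *
s=ctrl.read_state();go(None,87);print(s['torque'],s['tool_rot'])"
```

```text
clock: 26.15
eef_pos: [618.7, 214.6, 23.7]
tool_rot: [-3.124, 1.544, -1.616]
force: [-11.9, 0.3, 4.1]
width: 50.9
t 26.15 pos [618.7  214.58  23.74] zyaw 86.4 F [-11.87   0.26   4.11] w 50.9 q [ 0.01  1.03 -0.73  1.62  0.88  0.88  0.42]
[0.05 2.54 0.26]
clock: 26.35
eef_pos: [618.2, 214.8, 24.1]
tool_rot: [2.684, 1.535, -2.106]
force: [-12.3, -1.5, 5.8]
width: 51.3
t 26.35 pos [618.21 214.78  24.07] zyaw 85.6 F [-12.26  -1.51   5.78] w 51.3 q [ 0.01  1.03 -0.74  1.6   0.86  0.9   0.42]
[-0.02  2.57  0.27] [ 2.68  1.53 -2.11]
```

```bash
python3 -m handwheel '.2 -.8 -4.7 0 -.012 -.005 -.01;.2 -.8 -4.7 0 -.008 -.005 -.01;.2 -.8 -4.7 0 0 0 -.005';python3 -c "
from h import *
s=ctrl.read_state();go(None,87);print(s['torque'],s['tool_rot'])"
```

```text
clock: 26.65
eef_pos: [618.5, 214.5, 24.0]
tool_rot: [2.641, 1.538, -2.123]
force: [-12.8, -0.9, 4.8]
width: 51.6
t 26.65 pos [618.5  214.49  23.99] zyaw 87.0 F [-12.81  -0.89   4.8 ] w 51.6 q [ 0.02  1.03 -0.74  1.6   0.87  0.9   0.45]
[-0.05  2.48 -0.38] [ 2.64  1.54 -2.12]
```

```bash
python3 -m handwheel '.2 -.8 -4.7 0 .006 0 -.005;.2 -.8 -4.7 0 .001 0 -.005';python3 -c "
from h import *
import cv2
s=ctrl.read_state();go(None,87);print(s['torque'],s['tool_rot'])
for k in range(12): i=get_image('side')
s=ctrl.read_state();go(None,87);print(s['torque'],s['tool_rot'])
cv2.imwrite('pics/side14.png',cv2.resize(i[225:295,185:275],None,fx=8,fy=8,interpolation=2))"
```

```text
clock: 26.85
eef_pos: [618.5, 214.5, 23.9]
tool_rot: [2.546, 1.531, -2.224]
force: [-12.6, -0.0, 5.3]
width: 51.8
t 26.85 pos [618.53 214.51  23.93] zyaw 86.7 F [-12.62  -0.02   5.3 ] w 51.8 q [ 0.02  1.04 -0.74  1.59  0.86  0.91  0.45]
[-0.06  2.48 -0.26] [ 2.55  1.53 -2.22]
t 27.45 pos [618.55 214.54  23.96] zyaw 86.7 F [-11.17  -1.03   5.8 ] w 51.1 q [ 0.02  1.04 -0.74  1.59  0.86  0.91  0.45]
[-0.09  2.46 -0.26] [ 2.55  1.53 -2.22]
```

View pics/side14.png

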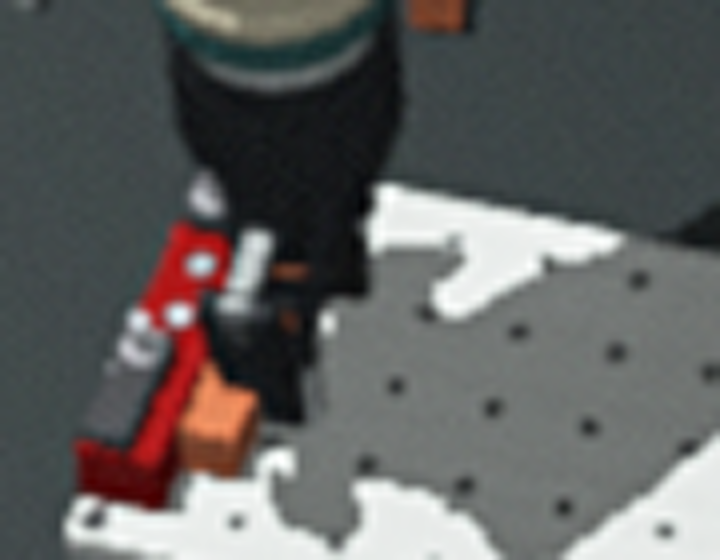

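```bash
python3 -m handwheel '.2 -.9 -5.4 0 0 0 -.01;.2 -.9 -5.4 0 0 0 -.01';python3 -c "
from h import *
for k in range(3):
    s=ctrl.read_state();go(None,87);print(s['torque'])
    for _ in range(6): get_image('side')"
```

```text
clock: 27.65
eef_pos: [618.6, 214.4, 23.8]
tool_rot: [2.625, 1.527, -2.142]
force: [-13.7, -0.9, 4.8]
width: 51.4
t 27.65 pos [618.56 214.43  23.79] zyaw 86.9 F [-13.66  -0.94   4.81] w 51.4 q [ 0.01  1.04 -0.74  1.59  0.86  0.91  0.45]
[-0.11  2.75 -0.44]
t 27.95 pos [618.56 214.42  23.76] zyaw 86.9 F [-13.34  -0.55   4.66] w 51.3 q [ 0.01  1.04 -0.74  1.59  0.86  0.91  0.45]
[-0.15  2.69 -0.41]
t 28.25 pos [618.52 214.49  23.78] zyaw 86.9 F [-12.55   0.62   4.95] w 51.2 q [ 0.01  1.04 -0.74  1.59  0.86  0.91  0.45]
[-0.14  2.7  -0.42]
```

Steady at about 13 N, so I hand the job in.

```bash
python3 -c "
from h import *
print(ctrl.finish_job());go(None,87)"
```

```text
the job is handed in; nothing more can be done
None
the job is handed in; nothing more can be done
```

The cup hangs by its handle on both prongs of the hook and has been let go, with both nuts still inside. I then pushed the long copper bar across the plate against the fence, and handed the job in at about 28 s with the arm still pressing.

- **Push:** the tool force toward the fence held at 12.5–13.7 N over the last 0.6 s. Less the 1–4 N the plate may keep, that leaves about 9–12 N on the fence. The tool also presses down with about 5 N.
- **Position:** in the pictures the bar touches the fence, and just before contact its middle measured within about 5 mm of the fence's middle. The arm hid most of the bar from above, so I judged it flush along its length from the side view at one end and from the forces.
- **Load not quite even:** the last moment reading, -0.42 N m, puts the push about 32 mm to the -y side of the bar's middle. That is inside the bar's half length of 55 mm, but mostly on one finger. A turn shortly before had brought this down to about 21 mm, and the last increase in push moved it back.
- **Tool angle:** the tool leans about 0.04 rad from vertical.
- **Other things:** the other items on the bench looked unmoved in the last pictures.

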